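# One shot of preserving oil on a turned bush in the parts store

## Robot

A 6-joint arm with a two-finger parallel gripper is mounted at the origin on the work surface. World frame = base frame: x ahead of the robot, y to its left, z up, the work surface at z = 0. Lengths are in m, angles in degrees, forces in N, time in s.
With the tool pointing down it reaches from about 0.375 to 0.9 m from the base axis. Payload 3.1 kg.
Tool frame: the origin (TCP) lies between the finger pads; the fingertips stand 11 mm ahead of it and the grasp point (between the pads) lies 8 mm behind it; z points along the fingers, y is the line along which they close (so a half turn about z gives the same grasp; the last joint's range is limited). The gripper opens to 87 mm and grips with 3 to 60 N. Pads are 19 mm wide; open, the fingers measure 117 mm over their backs; the gripper's body (75 mm by 190 mm) begins 51 mm behind the grasp point.
Start: joints at [-78.696, 30.224, 82.088, -0, 67.689, -10.227], TCP at [0.229, -0.581, 0.234] pointing down, gripper open.
Joint ranges: [-176.69, 176.69], [-43.24, 126.21], [12.49, 139.97], [-82, 262], [0, 151.66], [-163.58, 163.58]. Speed limits (degrees/s): [159.86, 159.86, 180, 180, 180, 180].

## Interface

Orientations are given as a 3x3 rotation matrix whose columns are the frame's x, y, z axes.
In Python, from rig import bot gives the robot as it stands.
- The arm moves only by the tool apply_moves, never from a script. Its argument "steps" is a list that holds one entry, the list of rows, each a list of 7 numbers: the shift along the tool's x, y, z in cm, then the turn, a rotation vector about the tool's x, y, z in degrees, then the gripper command: -1 is shut, 1 is fully open, values between are in proportion. In form: [[[dx, dy, dz, rx, ry, rz, jaw], ...]]. A call has 1 to 20 rows; each row is the pose to reach, as a shift and turn from the pose commanded when the call began, along the tool's axes at that moment; what a row does not reach only later rows make up. A row lasts 1/8 s, in which the tool goes at most 62.5 mm and 10.7 degrees, less where a joint would pass 70% of its speed; a pose out of reach is approached as far as the arm can. A call with a gripper value outside its range is refused whole. The fingers move at their own pace and stop on an object; the grip force is fixed at half the most. Time passes only in rows, so rows that repeat a pose let the fingers close. It gives the time, the measured TCP pose, the force, the opening and the grip force at its end, in the units of the state.
- bot.read_state(): the state, without advancing time (a new reading comes with each control period).
- bot.capture(name): name is "side" or "top" or "wrist"; returns the picture (420x560x3 uint8, blue, green, red); there is no depth.
- bot.camera_model(name): a dict with "intrinsics" (3x3 intrinsics, pixels), "R" (3x3) and "t" (3): a world point X has camera coordinates R X + t. Camera axes: x right, y down, z forward; pixel columns grow to the right and rows downward; lengths in m; the calibration is good to about 2 mm. A picture is of the moment at which its call begins: read the wrist's pose just before it. camera_model takes no time and is no camera call; for the wrist camera it gives the pose at the moment of the call.
- bot.hand_in(): hands the job in; it is judged then, once.
The state is a dict: "time_s": time; "joint_positions": joint angles; "qvel": joint speeds; "tau": joint torques, N m; "position": TCP position; "tcp_rot": TCP orientation; "force": force on the tool from outside, world axes, zero at the start; "moment": the same for the moment, N m; "opening": opening from 0.0 (shut) to 1.0 (fully open); "grasp_force": force on a finger pad.
Only numpy, scipy, OpenCV 4.12 (cv2) and the standard library are available. Lean on these libraries where they do the work, as an engineer would, in place of code of your own. Each camera call takes 0.05 s, during which the arm holds its last target. There are 200 camera calls.

## Task

The bare steel bush is standing in front of the yellow pump canister, ready to be sprayed with preserving oil before it goes on the shelf. Push the canister's yellow nozzle cap fully down from above, hold it down for a moment, then let it spring back up. Leave the blue-capped solvent canister unpressed, and leave the bush standing where it is.

Things in the scene. Friction and masses are not known exactly. Their poses are not given: they have to be found in the camera images.
- oil_top (a point): Centre of the flat top of the YELLOW nozzle cap, 200 mm above the bench when up; moves with the cap. The cap: a disc 44 mm across, 12 mm thick, may be pushed anywhere on top. It tops an upright aluminium canister (72 mm across, yellow band, shoulder up to 158 mm) fixed to a steel plate on the bench. z up; a thin yellow spout reaches 48 mm out along -x, just below the top, towards the bush.
- oil_cap (a joint): How far the yellow cap is pressed straight down, in m: 0 up, 0.012 at its firm stop. It is sprung: starts to move at about 5 N, reaches the stop at about 10 N, and returns by itself when released.
- solvent_cap (a joint): The same for the BLUE nozzle cap, which must stay up. Its canister is of the same make and size, with a blue band, on its own fixed plate across the bench's middle line from the yellow one (axes at least 240 mm apart); either colour may be on the left.
- bush_mid (a point): Centre (half-way up) of the bare steel bush, a loose flanged ring 60 mm across and 42 mm tall, z up. It stands on the yellow canister's 8 mm thick plate, about 105 mm from the canister's axis on the spout's side. Not to be moved. Black rings of the same shape stand before the blue canister and on the bench's middle line, beyond the canisters.
Not all that is in view belongs to the job. What is shaped like the part that bears oil_top but green is not meant. There is more than one size of the part that bears bush_mid; the job needs the smaller.

How it is judged (in metres and radians):
On the way:
1. the yellow cap is pressed down, at least 8 mm of its 12 mm, for 0.2 s (value of joint oil_cap above 0.008 m), for 0.2 s.
At the end, for the whole second after the job is handed in: The yellow cap has been pressed and is back up (within 2 mm), the blue cap is up (within 2 mm), and the bush stands upright (within 10 degrees) within 15 mm of where it was (value of joint each of oil_cap, solvent_cap below 0.002 m and distance of bush_mid from where it was at the start of the episode below 0.015 m and angle between bush_mid's own z axis and vertical below 0.17 rad); the robot touches nothing.
It fails at once if the blue cap is pressed (more than 4 mm) (value of joint solvent_cap above 0.004 m).
It fails at once if the bush is knocked over or moved by more than 15 mm (distance of bush_mid from where it was at the start of the episode above 0.015 m or angle between bush_mid's own z axis and vertical above 0.5 rad).
It also fails if it takes over 29 s, if anything falls off the work surface, if the arm or the gripper's body presses on something with over 40 N, if the wrist force passes 120 N, or if a joint passes its speed limit or range.

## Working session

There is one attempt and no reset: what is moved stays moved. The work goes in short steps, Python scripts to look and compute and a tool call to move; the robot and the scene stay as the last step left them, time stands still between calls to the robot, and variables do not carry over. Pictures are saved under pics/ and viewed, at most 10 in all, crops included, and the job is handed in when it is done.

Besides the shell and the picture viewer there is one more tool, called as name(argument=value, ...), one argument or row to a line, values as JSON. apply_moves: Moves the arm, as the interface text tells. Its arguments: {"type":"object","properties":{"steps":{"type":"array","items":{"type":"array","items":{"type":"array","items":{"type":"number"}}}}},"required":["steps"]}

```bash
mkdir -p pics; python3 - <<'E'
from rig import bot
import cv2,numpy as np
s=bot.read_state();print(s['time_s'],s['position'],s['tcp_rot'])
for n in("side","top"):
    cv2.imwrite(f"pics/{n}0.png",bot.capture(n)); m=bot.camera_model(n);print(n,-np.array(m['R']).T@np.array(m['t']),np.array(m['R'])[2])
E
```

```text
0.0 [ 0.22926648 -0.580676    0.23257371] [[ 9.30221846e-01  3.66997467e-01 -4.21165966e-04]
 [ 3.66997508e-01 -9.30219524e-01  2.11319253e-03]
 [ 3.83759503e-04 -2.12030472e-03 -9.99997679e-01]]
side [0.28068173 0.76504186 0.67896037] [ 0.21146967 -0.80987435 -0.54716004]
top [ 0.45622991 -0.02018581  0.85797284] [ 0.06777007 -0.00131063 -0.99770011]
```

View pics/side0.png

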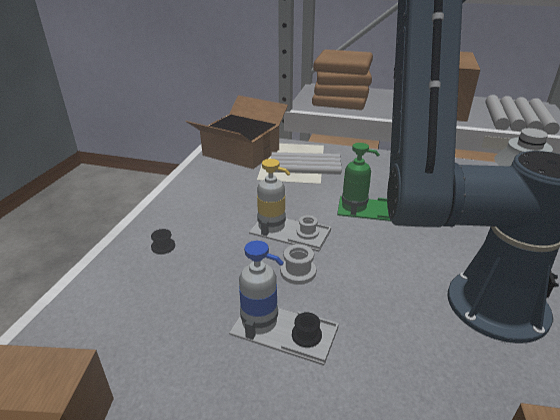

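View pics/top0.png

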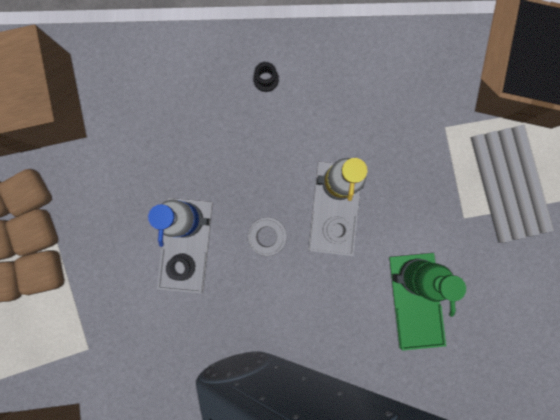

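The yellow cap is at top (354,170) and side (271,164). The blue cap at top (161,216) and the green pump at top (452,288) are not meant. The small steel ring on the yellow plate, top (336,230), is the bush. The larger ring at (267,236) is a decoy.

```bash
cat > h.py <<'E'
from rig import bot
import cv2,numpy as np
def mask(im,h):
    v=cv2.cvtColor(im,cv2.COLOR_BGR2HSV); return cv2.inRange(v,(h[0],150,100),(h[1],255,255))
def ray(n,px,z):
    m=bot.camera_model(n);R,t=np.array(m['R']),np.array(m['t'])
    d=R.T@np.linalg.inv(m['intrinsics'])@[*px,1.];c=-R.T@t
    return c+d*(z-c[2])/d[2]
def proj(n,X):
    m=bot.camera_model(n);p=np.array(m['intrinsics'])@(np.array(m['R'])@X+np.array(m['t']));return p[:2]/p[2]
E
python3 - <<'E'
from h import *
im=cv2.imread('pics/top0.png');g=mask(im,(22,33))
g=cv2.morphologyEx(g,cv2.MORPH_OPEN,cv2.getStructuringElement(cv2.MORPH_ELLIPSE,(13,13)))
n,l,st,c=cv2.connectedComponentsWithStats(g);print(st[1:],c[1:])
for p in c[1:]:
    X=ray('top',p,.2);print(X,proj('side',X))
for nm,p,z in(("blue",(161,216),.2),("green",(452,288),.2),("bush",(336,230),.05)):print(nm,ray('top',p,z))
cv2.imwrite('pics/crop.png',np.hstack([cv2.resize(im[140:260,290:410],(400,400)),cv2.resize(cv2.imread('pics/side0.png')[140:260,220:340],(400,400))]))
E
```

```text
[] []
blue [0.48629471 0.1849033  0.2       ]
green [ 0.35245016 -0.30669822  0.2       ]
bush [ 0.45478795 -0.13532033  0.05      ]
```

View pics/crop.png

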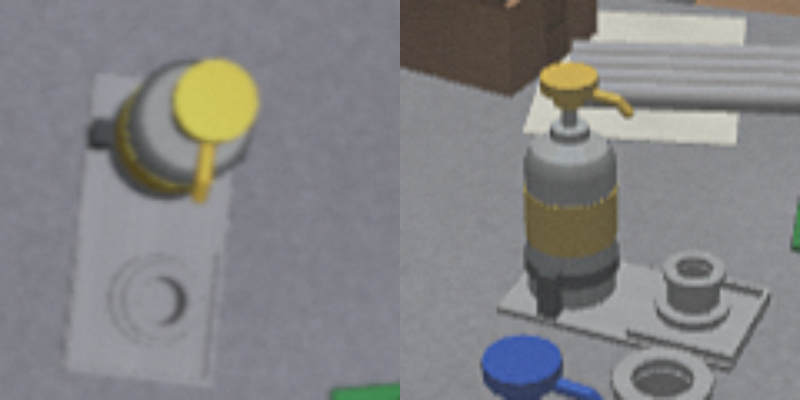

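The crop confirms it. The yellow-banded canister has its cap at crop (217,101), i.e. top pixel (354.8,170.0), its spout points at the bush, and the small bare steel bush stands on the same plate.

```bash
python3 - <<'E'
from h import *
X=ray('top',(354.8,170.0),.2);print(X,proj('side',X))
s=bot.read_state();R=np.array(s['tcp_rot']);print((R.T@(X+[0,0,.051]-s['position']))*100)
E
```

```text
[ 0.5575821  -0.14992409  0.2       ] [270.00737237 162.14212788]
[ 46.34718195 -28.02685118  -1.76322769]
```

apply_moves(
  steps=[
    [[0,0,-6,0,0,0,-1],[5,-3,-6,0,0,0,-1],[10,-6,-6,0,0,0,-1],[15,-9,-6,0,0,0,-1],[20,-12,-6,0,0,0,-1],[25,-15,-6,0,0,0,-1],[30,-18.1,-6,0,0,0,-1],[35,-21.2,-6,0,0,0,-1],[40,-24.2,-6,0,0,0,-1],[44,-26.6,-6,0,0,0,-1],[46.3,-28,-6,0,0,0,-1],[46.3,-28,-5,0,0,0,-1],[46.3,-28,-3,0,0,0,-1],[46.3,-28,-1.5,0,0,0,-1],[46.3,-28,-1.5,0,0,0,-1],[46.3,-28,-1.5,0,0,0,-1]],
  ],
)

```text
time_s: 2.1
position: [0.5574, -0.1516, 0.2488]
tcp_rot: [[0.931, 0.366, 0.0], [0.366, -0.931, -0.0], [0.0, 0.0, -1.0]]
force: [0.7, -0.1, 1.1]
opening: 0.004
grasp_force: 0.0
```

```bash
python3 - <<'E'
from h import *
s=bot.read_state();R=np.array(s['tcp_rot']);print(s['time_s'],s['position'],R,s['opening'],s['force'])
X=np.array([.5576,-.1499,.2]);print(R.T@(X-s['position'])*100)
a=bot.capture('side')[130:250,210:350]
tip=s['position']+R[:,2]*.011
print(proj('side',tip),proj('side',X))
w=bot.capture('wrist');print(proj('wrist',X))
cv2.imwrite('pics/c1.png',np.hstack([cv2.resize(a,(400,343)),cv2.resize(w,(400,300))[:, :] if 0 else cv2.copyMakeBorder(cv2.resize(w,(400,300)),0,43,0,0,0)]))
E
```

```text
2.1 [ 0.55740842 -0.15162955  0.24882186] [[ 9.30512068e-01  3.66260926e-01  4.74518860e-04]
 [ 3.66261087e-01 -9.30512074e-01 -3.09910582e-04]
 [ 3.28037392e-04  4.62173330e-04 -9.99999839e-01]] 0.004480754108347017 [ 0.68080817 -0.09805237  1.10332956]
[ 0.0795723  -0.15617622  4.88214077]
[270.06815451 147.92894832] [269.99773599 162.14546889]
[276.88115344 239.56857052]
```

View pics/c1.png

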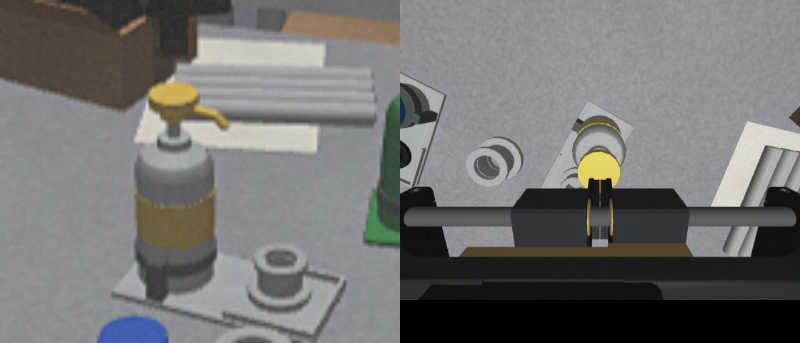

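Tips at side (273,148) are centred above the cap top at (271,162), with about 38 mm of gap. Pressing now.

apply_moves(
  steps=[
    [[0,-0.1,2,0,0,0,-1],[0,-0.1,3.3,0,0,0,-1],[0,-0.1,3.8,0,0,0,-1],[0,-0.1,4.2,0,0,0,-1],[0,-0.1,4.6,0,0,0,-1],[0,-0.1,4.9,0,0,0,-1],[0,-0.1,4.9,0,0,0,-1],[0,-0.1,4.9,0,0,0,-1]],
  ],
)

```text
time_s: 3.2
position: [0.5565, -0.1498, 0.2013]
tcp_rot: [[0.93, 0.367, -0.001], [0.367, -0.93, -0.0], [-0.001, -0.0, -1.0]]
force: [-3.7, 0.9, 9.5]
opening: 0.007
grasp_force: 4.5
```

apply_moves(
  steps=[
    [[0,0,0.2,0,0,0,-1],[0,0,0.3,0,0,0,-1],[0,0,0.3,0,0,0,-1],[0,0,0.3,0,0,0,-1],[0,0,0.3,0,0,0,-1],[0,0,0.3,0,0,0,-1]],
  ],
)

```text
time_s: 3.95
position: [0.5565, -0.1498, 0.1994]
tcp_rot: [[0.93, 0.367, -0.0], [0.367, -0.93, -0.0], [-0.0, 0.0, -1.0]]
force: [-4.8, 2.2, 14.8]
opening: 0.002
grasp_force: 7.1
```

The force has passed 10 N and the tips are 12 mm down, so the cap is at its stop. Releasing.

apply_moves(
  steps=[
    [[0,0,-0.5,0,0,0,-1],[0,0,-1.2,0,0,0,-1],[0,0,-3,0,0,0,-1],[0,0,-6,0,0,0,-1],[0,0,-9,0,0,0,-1],[0,0,-9,0,0,0,-1],[0,0,-9,0,0,0,-1],[0,0,-9,0,0,0,-1]],
  ],
)

```text
time_s: 4.95
position: [0.5562, -0.1497, 0.2851]
tcp_rot: [[0.93, 0.367, -0.003], [0.367, -0.93, 0.001], [-0.002, -0.002, -1.0]]
force: [-0.4, 0.5, -0.3]
opening: 0.005
grasp_force: 0.0
```

```bash
python3 - <<'E'
from h import *
s=bot.read_state();print(s['position'],s['force'])
a=bot.capture('side')[130:280,210:350];b=cv2.imread('pics/side0.png')[130:280,210:350]
cv2.imwrite('pics/end.png',cv2.resize(np.hstack([b,a]),(800,429)))
E
```

```text
[ 0.55623696 -0.14970405  0.28509581] [-0.42427173  0.49993065 -0.264043  ]
```

View pics/end.png

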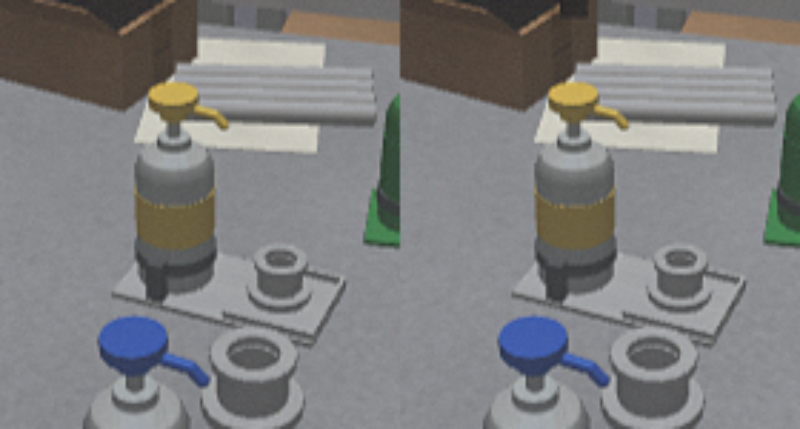

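Before and after look the same: yellow cap back up at (574,97), bush unmoved at (680,275), blue cap up.

```bash
python3 -c "
from rig import bot
print(bot.hand_in())"
```

```text
the job is handed in; nothing more can be done
None
```

The yellow cap was pressed about 12 mm to its stop, held for about 0.5 s, and sprang back up; the bush and the blue cap look unmoved in the final picture, and the job is handed in (no verdict was returned).

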